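# Close the buffer tank's inclined filler neck with the screw plug that fits

### The arm

A 6-joint arm with a two-finger parallel gripper is mounted at the origin on the work surface. World frame = base frame: x ahead of the robot, y to its left, z up, the work surface at z = 0. Lengths are in mm, angles in rad, forces in N, time in s.
With the tool pointing down it reaches from about 250 to 775 mm from the base axis. Payload 4 kg.
Tool frame: the origin (TCP) lies on the centre line of the jaws, within the pads' length; the fingertips stand 19 mm ahead of it and the grasp point (between the pads) is the TCP; x points along the fingers, z is the direction in which the jaws open and shut, and the axes are right-handed (so a half turn about x gives the same grasp; the last joint's range is limited). The gripper opens to 85 mm and grips with 20 to 120 N. Pads are 22 mm wide; open, the fingers measure 114 mm over their backs; the gripper's body (76 mm by 85 mm) begins 54 mm behind the grasp point. The pads swing forward as they close: fully open they stand 13 mm farther back than shut.
Start: joints at [1.241, 0.087, 1.371, -0, 1.684, -0.103], TCP at [123.681, 535.928, 250.341] pointing down, gripper open.
Joint ranges: [-3.1, 3.1], [-0.76, 2.03], [0.27, 2.55], [-1.08, 4.22], [0.17, 2.65], [-2.57, 2.57]. Speed limits (rad/s): [2.79, 2.79, 3.14, 3.14, 3.14, 3.14].

### API

Orientations are given as a 3x3 rotation matrix whose columns are the frame's x, y, z axes.
In Python, from station import robot, cams, workorder gives the robot as it stands.
- The arm moves only by the tool send_rows, never from a script. Its argument "targets" is a list that holds one entry, the list of rows, each a list of 7 numbers: the shift along the tool's x, y, z in cm, then the turn, a rotation vector about the tool's x, y, z in degrees, then the finger opening in cm, from 0 to 8.54. A call has 1 to 10 rows; each row is the pose to reach, as a shift and turn from the pose commanded when the call began, along the tool's axes at that moment; what a row does not reach only later rows make up. A row lasts 1/12 s, in which the tool goes at most 41.7 mm and 7.16 degrees, less where a joint would pass 70% of its speed; a pose out of reach is approached as far as the arm can. A call with a gripper value outside its range is refused whole. The fingers move at their own pace and stop on an object; the grip force is fixed at half the most. Time passes only in rows, so rows that repeat a pose let the fingers close. It gives the time, the measured TCP pose, the force and the opening at its end, in the units of the state.
- robot.state(): the state, without advancing time (a new reading comes with each control period).
- cams.grab_frame(name): name is "side" or "top"; returns the picture (420x560x3 uint8, red, green, blue); there is no depth.
- cams.camera_info(name): a dict with "fx", "fy", "cx", "cy" (pixels), "k1" (the pictures are not rectified: a ray, as slopes to the right and down, at radius r is drawn at 1 + k1 r^2 times it, then the intrinsics apply), "T" (4x4, takes a point from camera to world coordinates). Camera axes: x right, y down, z forward; pixel columns grow to the right and rows downward; lengths in mm; the calibration is good to about 2 mm. A picture is of the moment at which its call begins. camera_info takes no time and is no camera call.
- workorder.sign_off(): hands the job in, once; it reports no verdict.
The state is a dict: "time_s": time; "joints": joint angles; "dq": joint speeds; "joint_torque": joint torques, N m; "tool_pos": TCP position; "orientation": TCP orientation; "wrist_force": force on the tool from outside, world axes, zero at the start; "wrist_torque": the same for the moment, N m; "finger_gap": opening from 0.0 (shut) to 1.0 (fully open).
Only numpy, scipy, OpenCV 4.12 (cv2) and the standard library are available. Lean on these libraries where they do the work, as an engineer would, in place of code of your own. Each camera call takes 0.05 s, during which the arm holds its last target. There are 200 camera calls.

### The job

Close the steel tank: of the three grey screw plugs take the one whose thread fits the tank's inclined neck, and stand it square on the neck with its two lugs resting up on the rim, clockwise of the two gaps where the thread starts. Back it off anticlockwise until it drops into the thread start, then screw it in clockwise, straight and not crossed, until it is fully home, and let go. Leave the other plugs and everything else on the bench where they stand.

Things in the scene. Friction and masses are not known exactly. Their poses are not given: they have to be found in the camera images.
- plug: The screw plug that fits: grey plastic, 93 mm high, standing upright on the bench at the start. Origin: centre of its lower end; z along its axis, up to the grip. Round spigot 48 mm in diameter, z 0 to 45 mm, foot slightly tapered; black seal ring; round flange 80 mm in diameter, z 45 to 53; grip bar z 53 to 93. Same after half a turn. About 0.2 kg.
- plug_bar (a point): Middle of the plug's upright grip bar, on its axis 73 mm above its lower end. The bar is 70 mm long (plug x), 16 mm thick (plug y), 40 mm high. Grip it across the 16 mm.
- plug_lug (a point): One of the plug's two thread lugs, which stand out opposite each other along plug +x and -x, in line with the grip bar. The point is the middle of the +x lug's underside, 14 mm above the plug's lower end. Each lug is 11 mm wide, 6 mm high and slopes with the thread; 62 mm across both lug tips.
- plug_small: Look-alike plug, same shape, height and grip bar, too small: spigot 36 mm, 48 mm across the lugs, flange 66 mm in diameter. Origin: centre of its lower end. To be left alone.
- plug_large: Look-alike plug, same shape, height and grip bar, too large: spigot 60 mm, 74 mm across the lugs, flange 96 mm in diameter. Origin: centre of its lower end. To be left alone.
- jar: Bystander: brown glass jar with black cap, 70 mm in diameter, 100 mm high. Origin: centre of its underside.
- beaker: Bystander: glass beaker, 80 mm in diameter, 95 mm high. Origin: centre of its underside.
- wash_bottle: Bystander: white plastic bottle with blue cap, 68 mm in diameter, 190 mm high. Origin: centre of its underside.
- dishes: Bystander: stack of clear round dishes, 70 mm in diameter, 45 mm high. Origin: centre of its underside.
- neck: White plastic filler neck, black inside: round socket 80 mm outside, fixed on a steel tank (220 x 260 x 100 mm high) on the robot's left; its mouth leans 30 degrees from vertical, roughly to the robot. Origin: centre of the mouth in the rim plane, 185 mm above the bench; z out of the mouth along the axis. Bore 53 mm, 42 mm deep; spigot's radial play 2.5 mm. Lug channels 68 mm across.
- gap (a point): Middle of one of the two gaps in the neck's rim where the thread starts; the gaps lie at neck +x (this one) and -x, each 40 degrees wide. Looking into the mouth, a stop 5 mm high stands on the rim directly anticlockwise of each gap, and clockwise of it the rim is flat for 128 degrees. Plug with lugs on the flat rim: its origin is at neck z = -13 mm.
- thread_start (a point): Where the plug's origin lies once it has dropped into the thread start: on the neck's axis, neck z = -28 mm, plug x in line with neck x (either way round). From the rim it drops 15 mm when backed off anticlockwise to there under a light push; friction may hold it without a push. The stops block further backing off.
- thread_end (a point): Where the plug's origin lies when fully home: on the neck's axis, neck z = -38 mm. The thread takes the plug there from the start, 10 mm deeper in 80 degrees clockwise, with about 2.5 mm of axial play, to a hard end stop. Home, the flange is 7 mm above the rim and the thread holds the plug in.
Not all that is in view belongs to the job. What is shaped like the plug but yellow is not meant.

How it is judged (in metres and radians):
On the way, in this order (a step that is already met when the one before it is completed fails the run):
1. the right plug stands square on the neck, its lugs up on the rim, away from the gaps (z of plug in the frame of neck between -0.017 and -0.008 m and distance between plug and neck below 0.022 m and angle between the z axis of plug and the z axis of neck, either way round below 0.15 rad and angle between the x axis of plug and the x axis of neck, either way round above 0.3 rad and contact force between plug and neck above 0.2 N), for 0.1 s.
2. the plug has dropped through the gaps into the thread start (z of plug in the frame of neck below -0.024 m and distance between plug and neck below 0.045 m and angle between the x axis of plug and the x axis of neck, either way round below 0.35 rad and angle between the z axis of plug and the z axis of neck, either way round below 0.15 rad), for 0.1 s.
3. the plug has been run in to the end of its thread (z of plug in the frame of neck below -0.0345 m and angle between the x axis of plug and the x axis of neck, either way round above 1.1 rad and distance between plug and neck below 0.045 m and angle between the z axis of plug and the z axis of neck, either way round below 0.1 rad), for 0.1 s.
At the end, for the whole second after the job is handed in: The right plug is in the neck, screwed home: turned at least 63 of the thread's 80 degrees past the gaps and its lower end at least 34.5 mm below the rim plane (38 mm at the end stop), its axis within 0.1 rad of the neck's, at rest; the other plugs and the bystanders within 3 cm of where they stood (all of step 3 and linear speed of plug below 0.02 m/s); the robot touches nothing.
It fails at once if the plug is forced into the neck crooked (distance between plug and neck below 0.045 m and z of plug in the frame of neck below -0.02 m and angle between the z axis of plug and the z axis of neck, either way round above 0.25 rad).
It fails at once if a wrong plug or a bystander is moved by more than 3 cm (distance of any of plug_small, plug_large, jar, beaker, wash_bottle, dishes from where it was at the start of the episode above 0.03 m).
It also fails if it takes over 48 s, if anything falls off the work surface, if the arm or the gripper's body presses on something with over 40 N, if the wrist force passes 120 N, or if a joint passes its speed limit or range.

## Working session

There is one attempt and no reset: what is moved stays moved. The work goes in short steps, Python scripts to look and compute and a tool call to move; the robot and the scene stay as the last step left them, time stands still between calls to the robot, and variables do not carry over. Pictures are saved under pics/ and viewed, about 8 in all and at most 12, crops included, and the job is handed in when it is done.

Besides the shell and the picture viewer there is one more tool, called after "Call:" in YAML: its name, and indented under it one key for each argument. send_rows: Moves the arm, as the interface text tells. Its arguments: {"type":"object","properties":{"targets":{"type":"array","items":{"type":"array","items":{"type":"array","items":{"type":"number"}}}}},"required":["targets"]}

```bash
mkdir -p pics; ls; python3 - <<'E'
from station import robot,cams
import cv2,numpy as np
np.set_printoptions(precision=3,suppress=True)
for n in("side","top"):
    im=cams.grab_frame(n); cv2.imwrite(f"pics/{n}0.png",im[:,:,::-1]); print(n,cams.camera_info(n))
print(robot.state())
E
```

```text
pics
side {'fx': 412.8866614905424, 'fy': 412.8866614905424, 'cx': 279.08826682135555, 'cy': 210.2749514390446, 'k1': -0.06221903090482351, 'T': array([[   0.994,   -0.063,    0.09 ,  412.41 ],
       [  -0.109,   -0.521,    0.846, -918.457],
       [  -0.006,   -0.851,   -0.525,  691.045],
       [   0.   ,    0.   ,    0.   ,    1.   ]])}
top {'fx': 408.7214618691474, 'fy': 408.7214618691474, 'cx': 286.8001730575632, 'cy': 206.7532081956722, 'k1': -0.12204857837548282, 'T': array([[  -0.011,   -0.987,    0.16 ,  308.886],
       [  -1.   ,    0.012,    0.008,  -35.475],
       [  -0.01 ,   -0.16 ,   -0.987, 1399.963],
       [   0.   ,    0.   ,    0.   ,    1.   ]])}
{'time_s': 0.1, 'joints': array([ 1.241,  0.088,  1.372, -0.   ,  1.684, -0.103]), 'dq': array([ 0.001, -0.002, -0.004, -0.   , -0.001,  0.001]), 'joint_torque': array([  0.002, -35.301, -31.422,  -0.   ,   0.008,   0.   ]), 'tool_pos': array([123.54 , 535.517, 249.219]), 'orientation': array([[-0.001, -0.974,  0.225],
       [-0.002,  0.225,  0.974],
       [-1.   ,  0.   , -0.002]]), 'wrist_force': array([-1.344, -0.95 , -0.24 ]), 'wrist_torque': array([ 0.022, -0.009,  0.007]), 'finger_gap': 0.9990760318017751}
```

View pics/side0.png

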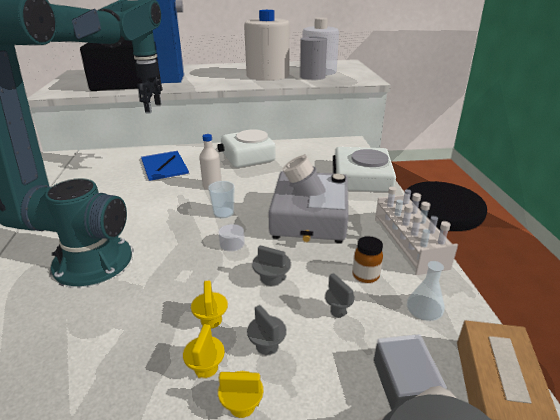

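View pics/top0.png

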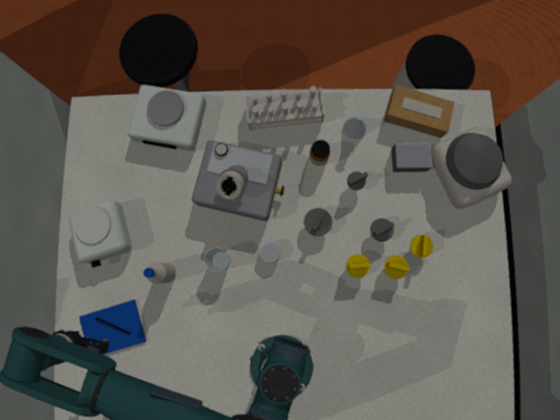

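The side view shows three grey plugs at (271,263), (267,328) and (339,294). In the top view they are at (318,221), (382,229) and (357,181). The three yellow ones are decoys. The neck is at side (300,168) and top (229,185). Next I'll measure the flange diameters and crop the plugs and neck.

```bash
cat > h.py <<'E'
import numpy as np,cv2
from station import robot,cams
np.set_printoptions(precision=2,suppress=True)
CI={n:cams.camera_info(n) for n in("side","top")}
def ray(n,uv):
    c=CI[n]; d=np.array([(uv[0]-c['cx'])/c['fx'],(uv[1]-c['cy'])/c['fy']]); s=d.copy()
    for _ in range(20): s=d/(1+c['k1']*(s@s))
    return c['T'][:3,3],c['T'][:3,:3]@np.r_[s,1]
def onz(n,uv,z):
    o,d=ray(n,uv); return o+d*(z-o[2])/d[2]
def proj(n,P):
    c=CI[n]; p=c['T'][:3,:3].T@(np.asarray(P,float)-c['T'][:3,3]); s=p[:2]/p[2]; s=s*(1+c['k1']*(s@s))
    return np.array([c['fx']*s[0]+c['cx'],c['fy']*s[1]+c['cy']])
def tri(a,b):
    (o1,d1),(o2,d2)=ray("side",a),ray("top",b); d1=d1/np.linalg.norm(d1); d2=d2/np.linalg.norm(d2)
    t=np.linalg.lstsq(np.c_[d1,-d2],o2-o1,rcond=None)[0]; p,q=o1+t[0]*d1,o2+t[1]*d2
    return (p+q)/2,np.linalg.norm(p-q)
def crop(im,c,h,w,k): 
    u,v=c; return cv2.resize(im[v-h:v+h,u-w:u+w],None,fx=k,fy=k,interpolation=cv2.INTER_CUBIC)
E
python3 - <<'E'
from h import *
S=cv2.imread("pics/side0.png");T=cv2.imread("pics/top0.png")
for n,im,cs in(("top",T,[(318,221),(382,229),(357,181)]),("side",S,[(271,263),(267,328),(339,294)])):
  hsv=cv2.cvtColor(im,cv2.COLOR_BGR2HSV)
  m=((hsv[...,2]<125)&(hsv[...,1]<60)).astype(np.uint8)*255
  num,lab,st,ce=cv2.connectedComponentsWithStats(m)
  for c in cs:
    l=lab[c[1],c[0]]; print(n,c,im[c[1],c[0]],l and st[l],ce[l])
    if n=="top" and l:
      k=np.argwhere(lab==l)[:,::-1]; P=np.array([onz("top",p,53)[:2] for p in k]); print(P.min(0),P.max(0),np.ptp(P,axis=0))
A=[crop(T,c,22,22,6) for c in[(318,221),(382,229),(357,181)]]
B=[crop(S,c,33,33,4) for c in[(271,263),(267,328),(339,294)]]
cv2.imwrite("pics/plugs.png",np.vstack([np.hstack(A),np.hstack(B)]))
cv2.imwrite("pics/neck.png",np.hstack([crop(T,(229,185),30,25,8),crop(S,(302,172),30,25,8)]))
E
```

```text
top (318, 221) [63 64 62] [   79    35   481   385 76304] [369.46 233.43]
[ -215.69 -1064.58] [1170.33  677.41] [1386.01 1741.99]
top (382, 229) [63 65 63] [ 361  215   52   59 1375] [381.49 238.59]
[ 304.53 -443.69] [ 495.26 -266.99] [190.72 176.69]
top (357, 181) [34 35 34] [   79    35   481   385 76304] [369.46 233.43]
[ -215.69 -1064.58] [1170.33  677.41] [1386.01 1741.99]
side (271, 263) [62 62 62] [ 252  246   39   40 1108] [270.69 265.46]
side (267, 328) [57 57 56] [ 247  305   39   51 1260] [265.47 331.96]
side (339, 294) [55 55 55] [325 273  30  46 853] [338.4 296.2]
```

View pics/plugs.png

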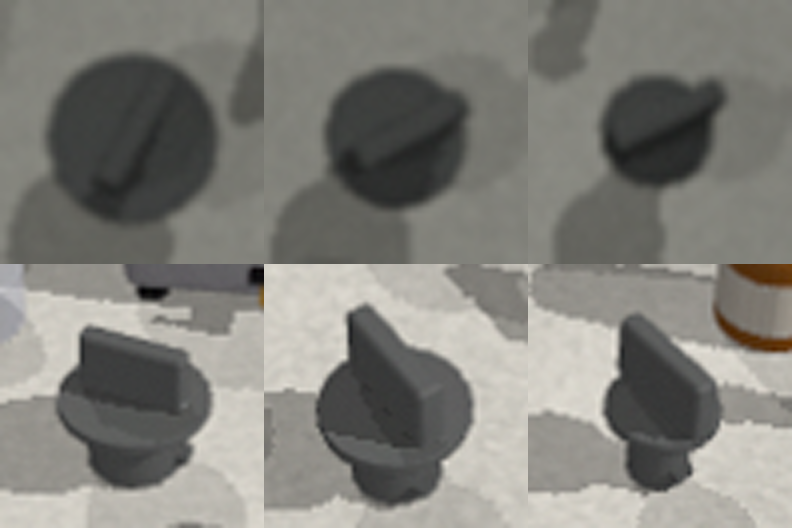

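View pics/neck.png

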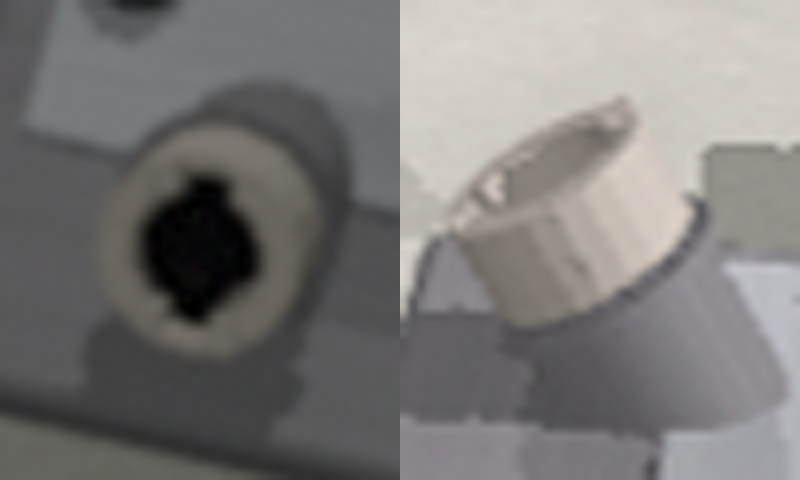

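The plugs measure about 28, 23 and 18 px across, or roughly 93, 77 and 60 mm. That makes the middle one the fit: top (382,229), side (267,328), flange close to 80 mm. The one at top (318,221) is too large and the one at (357,181) too small. The neck leans towards -x, and its gap line runs nearly along world x.

```bash
python3 - <<'E'
from h import *
for r,uv in(("large",(318,221)),("mid",(381.6,229.6)),("small",(357,181))): print(r,onz("top",uv,53))
a=onz("side",(258.5,307),93);b=onz("side",(276,327),93);print("bar ends side",a,b,np.linalg.norm(a-b),(a+b)/2,np.degrees(np.arctan2(*(b-a)[1::-1])))
# top-view bar ends at z93
a=onz("top",(382-22+(350-264)/6,229-22+160/6),93);b=onz("top",(382-22+(464-264)/6,229-22+103/6),93);print("bar ends top",a,b,np.linalg.norm(a-b),(a+b)/2,np.degrees(np.arctan2(*(b-a)[1::-1])))
print("neck",onz("top",(228.5,185),185), proj("side",onz("top",(228.5,185),185)))
g1=onz("top",(229-25+208/8,155+180/8),185);g2=onz("top",(229-25+193/8,155+320/8),185);print("gap dir",g1,g2)
fs={n:np.mean([cams.grab_frame(n).astype(float) for _ in range(6)],0)[:,:,::-1] for n in("side","top")}
for n in fs: cv2.imwrite(f"pics/avg_{n}.png",fs[n])
out=[]
for n,c in(("top",(229,185)),("side",(302,170))):
  x=crop(fs[n].astype(np.float32),c,25,20,10)
  x=np.clip((x-20)*(1.9 if n=="top" else 1.0),0,255).astype(np.uint8)
  for i in range(0,400,50): x[::4,i]=(0,255,0)
  for i in range(0,500,50): x[i,::4]=(0,255,0)
  out.append(x)
cv2.imwrite("pics/neck2.png",np.hstack(out))
E
```

```text
large [ 478.42 -127.56   53.  ]
mid [ 446.74 -338.79   53.  ]
small [ 612.88 -262.84   53.  ]
bar ends side [ 433.43 -316.78   93.  ] [ 462.85 -373.28   93.  ] 63.70524896536441 [ 448.14 -345.03   93.  ] -62.49612599613393
bar ends top [ 429.86 -305.56   93.  ] [ 459.71 -369.02   93.  ] 70.12762779918924 [ 444.79 -337.29   93.  ] -64.80548172491963
neck [575.67 151.56 185.  ] [295.87 162.49]
gap dir [599.09 147.28 185.  ] [544.61 152.29 185.  ][ WARN:0@16.856] global loadsave.cpp:1063 imwrite_ Unsupported depth image for selected encoder is fallbacked to CV_8U.
```

View pics/neck2.png

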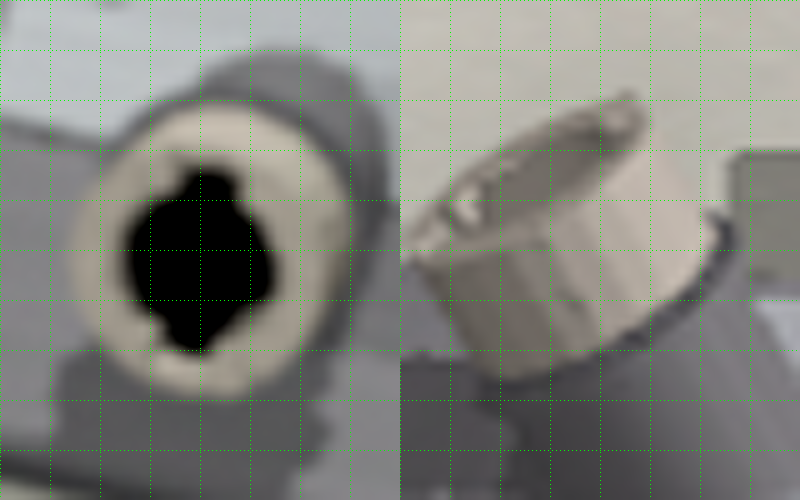

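```bash
cat > fit.py <<'E'
from h import *
from scipy.optimize import least_squares
tp=np.array([(70,250),(73,222),(78,285),(95,320),(125,360),(165,385),(210,396)])/10+[208.5,159.5]
sd=(np.array([(408,256),(432,215),(482,165),(540,125),(600,100),(647,120)])-[400,0])/10+[281.5,144.5]
def nrm(a): return np.array([np.sin(np.pi/6)*np.cos(a),np.sin(np.pi/6)*np.sin(a),np.cos(np.pi/6)])
def cast(n,uv,C,nn):
    o,d=ray(n,uv); return o+d*((C-o)@nn)/(d@nn)
def res(p,sets):
    C=np.array([p[0],p[1],185.]);nn=nrm(p[2])
    return np.concatenate([[np.linalg.norm(cast(n,q,C,nn)-C)-40 for q in s] for n,s in sets])
if __name__=="__main__":
  for name,sets in(("both",[("top",tp),("side",sd)]),("top",[("top",tp)]),("side",[("side",sd)])):
    r=least_squares(res,[576,150,np.pi],args=(sets,)); J=r.jac; print(name,r.x[:2],np.degrees(r.x[2]),"sd",np.sqrt(np.diag(np.linalg.inv(J.T@J)))*2); print(r.fun)
    C=np.r_[r.x[:2],185];nn=nrm(r.x[2])
    g=[cast("top",np.array(q)/10+[208.5,159.5],C,nn) for q in((208,170),(190,347))]; print("gap",g,np.linalg.norm(g[0]-g[1]),"mid",(g[0]+g[1])/2)
    # axis direction in side image
    for s in(0,-30): print(s,(proj("side",C+s*nn)-[281.5,144.5])*10+[400,0],(proj("top",C+s*nn)-[208.5,159.5])*10)
E
python3 fit.py
```

```text
both [572.48 151.5 ] 166.36673246594992 sd [0.77 1.13 0.04]
[ 1.01  1.29 -0.25 -0.92  0.46  1.28  2.17  1.89 -3.44 -2.7   0.93  2.17
 -2.71]
gap [array([598.58, 147.16, 200.24]), array([549.75, 156.33, 171.59])] 57.35907374323415 mid [574.17 151.75 185.91]
0 [532.77 180.59] [200.08 265.23]
-30 [583.03 264.64] [224.49 236.83]
top [572.3  153.84] 148.2207143445061 sd [4.03 7.99 1.03]
[ 0.87  0.91 -0.36 -1.26 -0.35  0.1   1.18]
gap [array([598.65, 147.2 , 199.95]), array([549.45, 156.1 , 173.1 ])] 56.754684997555096 mid [574.05 151.65 186.52]
0 [531.   177.18] [192.44 265.91]
-30 [577.26 268.08] [230.86 243.01]
side [571.89 142.91] 177.56620970449106 sd [1.19 7.57 0.19]
[ 1.92 -1.33 -2.17  0.38  3.11 -1.92]
gap [array([598.57, 147.15, 200.29]), array([549.69, 156.29, 171.87])] 57.27505198395546 mid [574.13 151.72 186.08]
0 [534.99 193.41] [228.05 266.71]
-30 [585.42 273.34] [242.63 237.12]
```

```bash
python3 - <<'E'
from h import *
from fit import nrm
S=cv2.imread("pics/avg_side.png").astype(float).sum(2)/3; S=cv2.GaussianBlur(S,(0,0),0.7)
def edge(v,u0,u1):
    g=np.abs(np.diff(S[v,u0:u1+1])); k=g.argmax(); w=g[max(0,k-1):k+2]; return u0+max(0,k-1)+(w*np.arange(len(w))).sum()/w.sum()+.5, g.max()
L=[(edge(v,282,294),v) for v in range(172,182)];R=[(edge(v,303,316),v) for v in range(155,166)]
pts=[]
for E_,sel in((L,1),(R,1)):
    print([(round(e[0],1),round(e[1],0),v) for e,v in E_])
for a in(165,175,185,195,205):
    C=np.array([572.5,150,185.]);n=nrm(np.radians(a))
    u=np.cross(n,[0,1,0]) # approx silhouette offset
    v=CI["side"]["T"][:3,3]-C; u=np.cross(n,v); u/=np.linalg.norm(u)
    out=[a]
    for s in(1,-1):
        p=proj("side",C+s*40*u-3*n);q=proj("side",C+s*40*u-30*n); d=(q-p); out+= [d[0]/d[1]]
    d=(proj("top",C-40*n)-proj("top",C))*10
    print(np.array(out),"top offset 40mm",d, "top ctr",(proj("top",C)-[208.5,159.5])*10)
# top view white extents
T=cv2.imread("pics/avg_top.png"); c=T[160:205,209:249].astype(int); w=(c[...,2]-c[...,0]); print(w[::1,::1][8:42,4:38])
E
```

```text
[(np.float64(293.1), np.float64(8.0), 172), (np.float64(284.0), np.float64(10.0), 173), (np.float64(284.5), np.float64(10.0), 174), (np.float64(285.2), np.float64(11.0), 175), (np.float64(285.6), np.float64(10.0), 176), (np.float64(286.5), np.float64(10.0), 177), (np.float64(287.2), np.float64(11.0), 178), (np.float64(287.5), np.float64(11.0), 179), (np.float64(287.8), np.float64(7.0), 180), (np.float64(290.7), np.float64(5.0), 181)]
[(np.float64(305.6), np.float64(14.0), 155), (np.float64(306.3), np.float64(16.0), 156), (np.float64(306.2), np.float64(19.0), 157), (np.float64(305.5), np.float64(23.0), 158), (np.float64(304.6), np.float64(23.0), 159), (np.float64(304.4), np.float64(24.0), 160), (np.float64(314.3), np.float64(25.0), 161), (np.float64(314.2), np.float64(26.0), 162), (np.float64(314.2), np.float64(26.0), 163), (np.float64(314.2), np.float64(26.0), 164), (np.float64(314.3), np.float64(22.0), 165)]
[165.     0.57   0.61] top offset 40mm [ 33.63 -37.25] top ctr [204.95 265.09]
[175.     0.6    0.65] top offset 40mm [ 22.79 -38.97] top ctr [204.95 265.09]
[185.     0.61   0.67] top offset 40mm [ 11.75 -38.8 ] top ctr [204.95 265.09]
[195.     0.6    0.67] top offset 40mm [  0.87 -36.76] top ctr [204.95 265.09]
[205.     0.56   0.64] top offset 40mm [ -9.55 -32.89] top ctr [204.95 265.09]
[[-4 -3 -3 ... -1 -2 -4]
 [-4 -4 -4 ...  0 -2 -4]
 [-3 -3 -3 ... -1 -1 -2]
 ...
 [-1  0 -1 ...  0 -1 -1]
 [-1 -1 -1 ... -1 -1 -1]
 [-1  0  0 ...  0  0 -1]]
```

Neck estimate: mouth at about (573,150,185), leaning towards azimuth 175° ±4, with the gap line at azimuth about -10°. The plug is at (446,-338) with its bar at about -64°. I'll go above the plug now.

```bash
cat >> h.py <<'E'
from scipy.spatial.transform import Rotation as Ro
def down(az):  # tool pointing down, jaws opening along azimuth az (deg)
    a=np.radians(az); x=np.array([0,0,-1.]); z=np.array([np.cos(a),np.sin(a),0]); return np.c_[x,np.cross(z,x),z]
def plan(P,R,P0=None,R0=None):
    s=robot.state(); P0=s['tool_pos'] if P0 is None else P0; R0=s['orientation'] if R0 is None else R0
    return np.r_[R0.T@(np.asarray(P)-P0)/10, Ro.from_matrix(R0.T@R).as_rotvec(degrees=True)]
E
python3 - <<'E'
from h import *
for p,az in(((330,330,320),55),((430,60,320),35),((446,-338,320),26.5),((446,-338,140),26.5)): print(p,plan(p,down(az)))
E
```

```text
(330, 330, 320) [ -6.96 -24.73 -15.42  22.     0.01  -0.  ]
(430, 60, 320) [ -6.97 -40.55 -39.48  42.     0.01  -0.  ]
(446, -338, 320) [ -6.97 -51.06 -77.9   50.5    0.01  -0.  ]
(446, -338, 140) [ 11.03 -51.06 -77.91  50.5    0.01  -0.  ]
```

Call:
send_rows:
  targets:
    - [[-5,0,0,0,0,0,8.5],[-7,-5,-3,7,0,0,8.5],[-7,-24.7,-15.4,22,0,0,8],[-7,-24.7,-15.4,22,0,0,7],[-7,-24.7,-15.4,22,0,0,6],[-7,-24.7,-15.4,22,0,0,5.5],[-7,-24.7,-15.4,22,0,0,5.5],[-7,-24.7,-15.4,22,0,0,5.5],[-7,-40.5,-39.5,42,0,0,5.5],[-7,-40.5,-39.5,42,0,0,5.5]]

```text
time_s: 1.53
tool_pos: [357.2, 253.3, 320.1]
orientation: [[0.0, -0.647, 0.762], [-0.0, 0.762, 0.647], [-1.0, -0.0, 0.0]]
wrist_force: [1.1, -0.2, 0.6]
finger_gap: 0.644
```

```bash
python3 - <<'E'
from h import *
s=robot.state();print(s['time_s'],s['tool_pos'],s['joints'],s['finger_gap'])
for p,az in(((440,0,320),30),((446,-338,320),26.5),): print(p,plan(p,down(az)))
E
```

```text
1.5333 [357.24 253.27 320.14] [ 0.49 -0.17  1.48 -0.    1.83 -0.22] 0.6440795187735698
(440, 0, 320) [  0.02 -24.66 -10.09  10.34   0.01   0.01]
(446, -338, 320) [  0.02 -50.81 -31.51  13.84   0.01   0.01]
```

Call:
send_rows:
  targets:
    - [[0,-24.7,-10.1,10,0,0,5.5],[0,-24.7,-10.1,10,0,0,5.5],[0,-24.7,-10.1,10,0,0,5.5],[0,-24.7,-10.1,10,0,0,5.5],[0,-24.7,-10.1,10,0,0,5.5],[0,-24.7,-10.1,10,0,0,5.5],[0,-24.7,-10.1,10,0,0,5.5],[0,-50.8,-31.5,14,0,0,5.5],[0,-50.8,-31.5,14,0,0,5.5],[0,-50.8,-31.5,14,0,0,5.5]]

```text
time_s: 2.37
tool_pos: [443.4, -124.8, 320.5]
orientation: [[0.001, -0.45, 0.893], [-0.0, 0.893, 0.45], [-1.0, -0.0, 0.001]]
wrist_force: [1.5, 0.2, 0.5]
finger_gap: 0.642
```

```bash
python3 - <<'E'
from h import *
s=robot.state();print(s['time_s'],s['tool_pos'],s['joints'],s['finger_gap'])
for p,az in(((446,-338,320),26.5),((446,-338,130),26.5)): print(p,plan(p,down(az)))
E
```

```text
2.3667 [ 443.41 -124.81  320.46] [-0.4  -0.12  1.43  0.    1.82 -0.86] 0.6423269333087215
(446, -338, 320) [  0.05 -19.16  -9.35   0.22   0.04   0.03]
(446, -338, 130) [ 19.05 -19.15  -9.37   0.22   0.04   0.03]
```

Call:
send_rows:
  targets:
    - [[0,-19.1,-9.4,0,0,0,5.5],[0,-19.1,-9.4,0,0,0,5.5],[0,-19.1,-9.4,0,0,0,5.5],[0,-19.1,-9.4,0,0,0,5.5],[0,-19.1,-9.4,0,0,0,5.5],[17,-19.1,-9.4,0,0,0,5.5],[17,-19.1,-9.4,0,0,0,5.5],[17,-19.1,-9.4,0,0,0,5.5],[17,-19.1,-9.4,0,0,0,5.5],[17,-19.1,-9.4,0,0,0,5.5]]

```text
time_s: 3.2
tool_pos: [440.5, -331.9, 139.4]
orientation: [[-0.015, -0.448, 0.894], [0.014, 0.894, 0.449], [-1.0, 0.019, -0.007]]
wrist_force: [-1.3, 2.0, -2.2]
finger_gap: 0.645
```

```bash
python3 - <<'E'
from h import *
s=robot.state();print(s['time_s'],s['tool_pos'],s['joints'],s['finger_gap'])
print(plan((446,-338,76),down(26.5)))
for n in("side","top"):
    im=cams.grab_frame(n)[:,:,::-1]; cv2.imwrite(f"pics/a_{n}.png",im)
    q=crop(im,(267,315) if n=="side" else (380,225),40,40,7); out=q if n=="side" else np.hstack([out,q])
cv2.imwrite("pics/a.png",cv2.resize(out,(800,400)))
E
```

```text
3.2 [ 440.54 -331.94  139.41] [-0.75  0.15  1.52  0.    1.49 -1.21] 0.6445937746311654
[ 6.32 -0.91  0.26  0.15 -0.4  -1.08]
```

View pics/a.png

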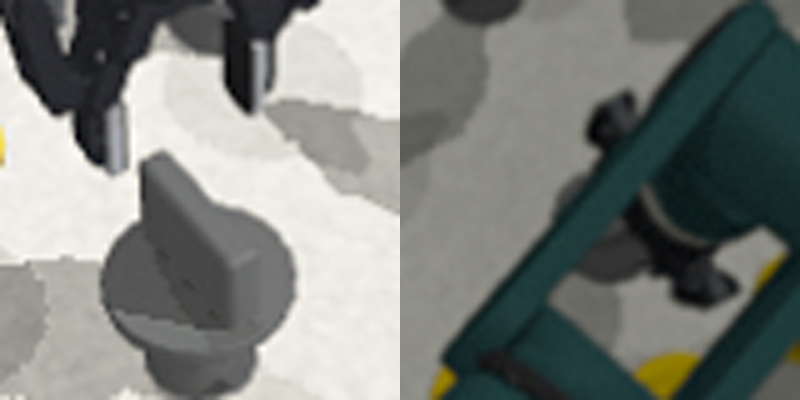

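The jaws straddle the bar of the right plug. In the crop the bar's top is at about (200,205) and the flange centre at about (200,275).

```bash
python3 - <<'E'
from h import *
f=lambda u,v,z:onz("side",(226.5+u/5,274.5+v/5),z)
a,b=f(154,160,93),f(248,250,93)
print(a,b,(a+b)/2,np.linalg.norm(a-b),np.degrees(np.arctan2(*(b-a)[1::-1])))
print("flange L,R,T",f(102,280,50),f(298,280,50),f(200,205,53), "tips",f(115,160,121),f(255,100,121))
print(plan((446,-340,76),down(26.5)))
E
```

```text
[ 431.13 -315.11   93.  ] [ 463.69 -367.04   93.  ] [ 447.41 -341.08   93.  ] 61.29722753157222 -57.91373261728224
flange L,R,T [ 407.16 -336.7    50.  ] [ 485.74 -345.68   50.  ] [ 449.77 -303.08   53.  ] tips [ 415.4  -341.67  121.  ] [ 472.18 -314.94  121.  ]
[ 7.23 -0.55 -0.07  0.17 -0.1  -0.29]
```

Call:
send_rows:
  targets:
    - [[3,-0.6,0,1,0,0,5.5],[6,-0.6,0,1,0,0,5.5],[7.2,-0.6,0,1,0,0,5.5],[7.2,-0.6,0,1,0,0,5.5],[7.2,-0.6,0,1,0,0,5.5]]

```text
time_s: 3.72
tool_pos: [449.3, -342.2, 80.7]
orientation: [[0.003, -0.434, 0.901], [-0.002, 0.901, 0.434], [-1.0, -0.003, 0.001]]
wrist_force: [0.0, 0.3, 0.7]
finger_gap: 0.643
```

```bash
python3 - <<'E'
from h import *
s=robot.state();print(s['time_s'],s['tool_pos'],s['wrist_force'])
print(plan((446.5,-341,76),down(27.5)))
E
```

```text
3.7167 [ 449.3 -342.2   80.7] [0.01 0.31 0.73]
[ 0.47  0.23 -0.2  -1.8   0.07  0.17]
```

Call:
send_rows:
  targets:
    - [[0.3,0.2,-0.2,-1.8,0,0,5.5],[0.3,0.2,-0.2,-1.8,0,0,3],[0.3,0.2,-0.2,-1.8,0,0,1],[0.3,0.2,-0.2,-1.8,0,0,0.5],[0.3,0.2,-0.2,-1.8,0,0,0.5],[0.3,0.2,-0.2,-1.8,0,0,0.5],[0.3,0.2,-0.2,-1.8,0,0,0.5],[0.3,0.2,-0.2,-1.8,0,0,0.5]]

```text
time_s: 4.38
tool_pos: [446.4, -341.2, 77.2]
orientation: [[0.003, -0.461, 0.887], [-0.002, 0.887, 0.461], [-1.0, -0.003, 0.001]]
wrist_force: [0.5, -0.1, 6.6]
finger_gap: 0.179
```

```bash
cat >> h.py <<'E'
NK=dict(C=np.array([573.,150.,185.]),a=174.5,g=np.array([49,-9.1,28.5]))
def neckR():
    a=np.radians(NK['a']); n=np.array([.5*np.cos(a),.5*np.sin(a),np.cos(np.pi/6)]); x=NK['g']-n*(NK['g']@n); x/=np.linalg.norm(x); return np.c_[x,np.cross(n,x),n]
def tcp(zp,cw,lever=77.,dxy=(0,0)):
    "TCP pose with plug origin at neck z=zp, plug turned cw deg clockwise from the gaps; dxy shift in neck frame"
    R=neckR(); c=np.radians(cw); n=R[:,2]; px=R@[np.cos(c),-np.sin(c),0]; z=np.cross(n,px); x=-n
    return NK['C']+R@[dxy[0],dxy[1],zp+lever], np.c_[x,np.cross(z,x),z]
E
python3 - <<'E'
from h import *
s=robot.state();R0=s['orientation'];P0=s['tool_pos']
print(neckR())
P,R=tcp(60,50);print(P,R)
print(plan((446,-341,320),down(27.5)),plan((430,-60,330),down(27.5)),plan(P+[-20,0,30],R))
E
```

```text
[[ 0.85  0.16 -0.5 ]
 [-0.16  0.99  0.05]
 [ 0.5   0.04  0.87]]
[504.82 156.57 303.65] [[ 0.5  -0.42  0.76]
 [-0.05  0.86  0.51]
 [-0.87 -0.29  0.41]]
[-24.28  -0.04   0.    -0.02   0.07   0.18] [-25.35  25.62  11.55  -0.02   0.07   0.18] [-25.75  42.3   26.4   -2.58 -24.72 -16.73]
```

Call:
send_rows:
  targets:
    - [[-3,0,0,0,0,0,0.5],[-6,0,0,0,0,0,0.5],[-10,0,0,0,0,0,0.5],[-14,0,0,0,0,0,0.5],[-18,0,0,0,0,0,0.5],[-22,0,0,0,0,0,0.5],[-25,0,0,0,0,0,0.5],[-25.5,0,0,0,0,0,0.5]]

```text
time_s: 5.05
tool_pos: [446.5, -341.4, 337.5]
orientation: [[0.009, -0.461, 0.887], [-0.008, 0.887, 0.461], [-1.0, -0.011, 0.004]]
wrist_force: [0.5, -0.4, -1.3]
finger_gap: 0.179
```

Call:
send_rows:
  targets:
    - [[0,25.2,12.4,0,0,0,0.5],[0,25.2,12.4,0,0,0,0.5],[0,25.2,12.4,0,0,0,0.5],[0,25.2,12.4,0,0,0,0.5],[0,25.2,12.4,0,0,0,0.5],[0,25.2,12.4,0,0,0,0.5],[0,25.2,12.4,0,0,0,0.5],[0,42.4,26.4,-1,-12,-8,0.5],[0,42.4,26.4,-1,-12,-8,0.5],[0,42.4,26.4,-1,-12,-8,0.5]]

```text
time_s: 5.88
tool_pos: [459.8, 64.6, 326.2]
orientation: [[0.245, -0.46, 0.854], [-0.024, 0.877, 0.479], [-0.969, -0.138, 0.204]]
wrist_force: [-0.4, -1.5, -2.5]
finger_gap: 0.177
```

```bash
python3 - <<'E'
from h import *
s=robot.state();print(s['time_s'],s['tool_pos'],s['joints'],s['finger_gap'])
P,R=tcp(60,50);print(plan(P+[-20,0,30],R),plan(P,R))
E
```

```text
5.8833 [459.81  64.58 326.16] [ 0.04 -0.27  1.57 -0.03  1.6  -0.46] 0.17713827337204316
[ -0.34   6.82   6.7   -1.65 -12.94  -8.95] [  3.06   6.31   7.79  -1.65 -12.94  -8.95]
```

Call:
send_rows:
  targets:
    - [[-0.3,6.8,6.7,-1.6,-13,-9,0.5],[-0.3,6.8,6.7,-1.6,-13,-9,0.5],[-0.3,6.8,6.7,-1.6,-13,-9,0.5],[-0.3,6.8,6.7,-1.6,-13,-9,0.5],[1.5,6.3,7.8,-1.6,-13,-9,0.5],[1.5,6.3,7.8,-1.6,-13,-9,0.5],[1.5,6.3,7.8,-1.6,-13,-9,0.5]]

```text
time_s: 6.47
tool_pos: [505.1, 153.8, 319.4]
orientation: [[0.495, -0.423, 0.759], [-0.051, 0.858, 0.512], [-0.867, -0.292, 0.403]]
wrist_force: [-0.2, -0.7, -2.2]
finger_gap: 0.179
```

```bash
python3 - <<'E'
from h import *
s=robot.state();print(s['time_s'],s['tool_pos'],s['joints'],s['finger_gap'],s['wrist_force'])
P,R=tcp(60,50);print(plan(P,R))
o=s['orientation'];L=s['tool_pos']+77*o[:,0]
print("pred plug origin px",proj("side",L),proj("top",L),"flange ctr",proj("side",s['tool_pos']+(77-49)*o[:,0]))
f={n:cams.grab_frame(n)[:,:,::-1] for n in("side","top")}
for n in f: cv2.imwrite(f"pics/b_{n}.png",f[n])
cv2.imwrite("pics/b.png",np.hstack([crop(f["side"],(295,145),40,27,7),crop(f["top"],(232,190),40,28,7)]))
E
```

```text
6.4667 [505.11 153.79 319.38] [ 0.3  -0.27  1.65 -0.21  1.29 -0.21] 0.17945374452248433 [-0.21 -0.66 -2.22]
[ 1.34  0.71 -0.51 -0.05 -0.25  0.08]
pred plug origin px [284.76 141.24] [225.42 191.04] flange ctr [275.84 126.74]
```

View pics/b.png

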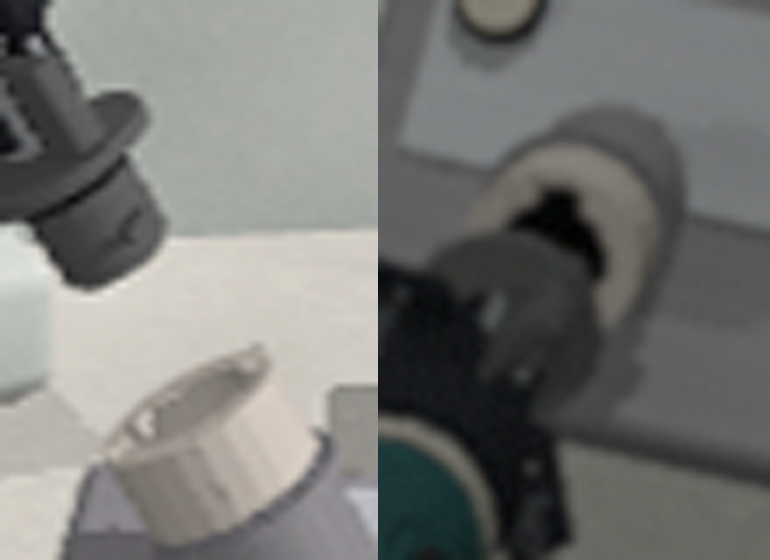

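The plug is held straight in the jaws. Its lower end is at side crop (118,250), against a predicted (118,253), and the mouth centre is at crop (190,405), against a predicted (187,403). Next I'll check the flange against the top view, which tests the offset along the bar.

```bash
python3 - <<'E'
from h import *
s=robot.state();o=s['orientation'];P=s['tool_pos'];t=np.radians(np.arange(0,360,2))
def ext(n,off,d,r,org):
    c=P+off*o[:,0]+d*o[:,1]
    q=np.array([proj(n,c+r*(np.cos(k)*o[:,1]+np.sin(k)*o[:,2])) for k in t]); return (np.r_[q.min(0),q.max(0)]-np.r_[org,org])*7
for d in(-4,0,4):
    print(d,"flange upper top",ext("top",24,d,40,(204,150))+[378,0,378,0],"lower",ext("top",32,d,40,(204,150))+[378,0,378,0])
    print("   side flange",ext("side",32,d,40,(268,105)),"end",ext("side",77,d,23.5,(268,105)))
print(P,[plan(*tcp(60,50)),plan(*tcp(-5,50))])
E
```

```text
-4 flange upper top [408.28 224.37 609.44 416.96] lower [412.96 218.25 612.83 409.73]
   side flange [-20.95  92.84 156.3  216.2 ] end [ 73.53 211.08 176.45 283.53]
0 flange upper top [400.15 229.41 601.06 421.71] lower [404.88 223.27 604.5  414.46]
   side flange [-25.86  93.   150.76 216.  ] end [ 68.41 210.9  170.98 283.13]
4 flange upper top [392.03 234.45 592.7  426.45] lower [396.81 228.27 596.19 419.17]
   side flange [-30.74  93.17 145.26 215.8 ] end [ 63.33 210.71 165.54 282.74]
[505.65 153.88 322.02] [array([ 1.53,  0.8 , -0.67, -0.11,  0.01,  0.16]), array([ 8.03,  0.82, -0.68, -0.11,  0.01,  0.16])]
```

Call:
send_rows:
  targets:
    - [[1.5,0.8,-0.7,0,0,0,0.5],[3,0.8,-0.7,0,0,0,0.5],[4.5,0.8,-0.7,0,0,0,0.5],[6,0.8,-0.7,0,0,0,0.5],[6,0.8,-0.7,0,0,0,0.5],[6,0.8,-0.7,0,0,0,0.5]]

```text
time_s: 7.07
tool_pos: [526.9, 154.5, 265.2]
orientation: [[0.499, -0.422, 0.757], [-0.05, 0.858, 0.511], [-0.865, -0.293, 0.407]]
wrist_force: [-1.0, 0.0, -3.0]
finger_gap: 0.175
```

```bash
python3 - <<'E'
from h import *
s=robot.state();print(s['time_s'],s['tool_pos'],s['wrist_force'])
R=neckR();print("plug origin in neck",R.T@(s['tool_pos']+77*s['orientation'][:,0]-NK['C']),[plan(*tcp(-13,50))])
f={n:cams.grab_frame(n)[:,:,::-1] for n in("side","top")}
for n in f: cv2.imwrite(f"pics/c_{n}.png",f[n])
cv2.imwrite("pics/c.png",np.hstack([crop(f["side"],(295,150),30,28,9)[:,:],]))
E
```

```text
7.0667 [526.88 154.53 265.25] [-1.02  0.04 -2.98]
plug origin in neck [ 0.16 -0.04 15.67] [array([ 2.87,  0.  , -0.01, -0.09,  0.04,  0.15])]
```

View pics/c.png

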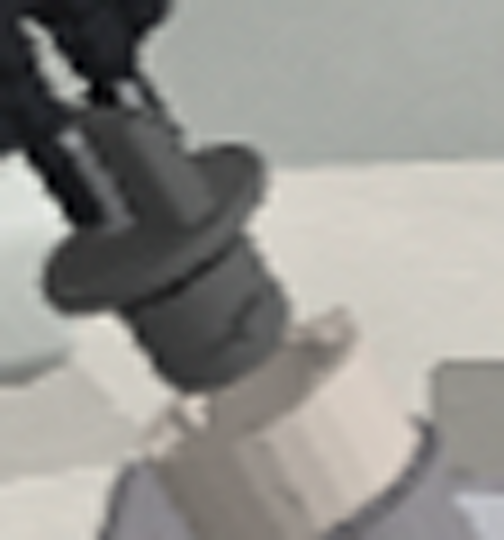

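The plug foot sits just over the mouth, in line with the collar (crop (235,350) against mouth (250,390)). I'll descend in small steps and watch the force.

Call:
send_rows:
  targets:
    - [[0.7,0,0,0,0,0,0.5],[1.4,0,0,0,0,0,0.5],[2.0,0,0,0,0,0,0.5],[2.2,0,0,0,0,0,0.5],[2.2,0,0,0,0,0,0.5]]

```text
time_s: 7.58
tool_pos: [537.9, 154.2, 245.3]
orientation: [[0.499, -0.423, 0.756], [-0.049, 0.857, 0.512], [-0.865, -0.293, 0.407]]
wrist_force: [-0.5, -0.5, -3.0]
finger_gap: 0.177
```

```bash
cat >> h.py <<'E'
def rep():
    s=robot.state();R=neckR();o=s['orientation']
    p=R.T@(s['tool_pos']+77*o[:,0]-NK['C']); zt=R.T@o[:,2]; cw=-np.degrees(np.arctan2(zt[1],zt[0]))+90
    print("t",s['time_s'],"plug in neck",p,"cw",cw,"tilt",np.degrees(np.arccos(min(1,-o[:,0]@R[:,2]))),"F neck",R.T@s['wrist_force'],"T neck",R.T@s['wrist_torque'],"gap",s['finger_gap'],"j6",s['joints'][5])
E
python3 -c "
from h import *
rep();print(plan(*tcp(-13,50)))"
```

```text
t 7.5833 plug in neck [-0.32  0.73 -7.11] cw 50.01537814471048 tilt 0.12401643287314267 F neck [-1.85 -0.71 -2.38] T neck [-0.04  0.47 -0.02] gap 0.17673136490242036 j6 -0.20230819160500807
[ 0.59 -0.09 -0.02 -0.02  0.05  0.11]
```

Call:
send_rows:
  targets:
    - [[0.2,0,0,0,0,0,0.5],[0.4,0,0,0,0,0,0.5],[0.6,0,0,0,0,0,0.5],[0.6,0,0,0,0,0,0.5]]

```text
time_s: 7.92
tool_pos: [540.5, 154.2, 243.1]
orientation: [[0.501, -0.423, 0.755], [-0.049, 0.858, 0.512], [-0.864, -0.293, 0.409]]
wrist_force: [-8.8, -0.6, 3.4]
finger_gap: 0.175
```

```bash
python3 -c "
from h import *
rep();print(plan(*tcp(-13,50)))"
```

```text
t 7.9167 plug in neck [  0.91   1.08 -10.28] cw 50.04764407967655 tilt 0.21457381519046073 F neck [-5.7  -1.84  7.26] T neck [-0.56  1.22  0.02] gap 0.17480725800466418 j6 -0.2024295805500755
[ 0.27 -0.04 -0.12 -0.05  0.16  0.14]
```

Call:
send_rows:
  targets:
    - [[0,0.1,-0.11,0,0,0,0.5],[0.1,0.1,-0.11,0,0,0,0.5],[0.1,0.1,-0.11,0,0,0,0.5],[0.1,0.1,-0.11,0,0,0,0.5]]

```text
time_s: 8.25
tool_pos: [540.3, 154.3, 242.9]
orientation: [[0.503, -0.422, 0.754], [-0.049, 0.858, 0.512], [-0.863, -0.294, 0.411]]
wrist_force: [-10.2, -0.5, 6.3]
finger_gap: 0.172
```

```bash
python3 -c "
from h import *
rep()"
```

```text
t 8.25 plug in neck [  0.77   1.17 -10.39] cw 50.04697361814357 tilt 0.37263879535172345 F neck [-5.46 -1.91 10.52] T neck [-0.71  1.03 -0.01] gap 0.17248835291969508 j6 -0.20058933035800028
```

Call:
send_rows:
  targets:
    - [[0,0.11,0,0,0,-1,0.5],[0,0.22,0,0,0,-2,0.5],[0,0.22,0,0,0,-2,0.5],[0,0.22,0,0,0,-2,0.5]]

```text
time_s: 8.58
tool_pos: [539.5, 156.3, 241.3]
orientation: [[0.518, -0.405, 0.754], [-0.079, 0.855, 0.513], [-0.852, -0.325, 0.411]]
wrist_force: [-5.2, -0.2, 2.9]
finger_gap: 0.177
```

```bash
python3 -c "
from h import *
rep()"
```

```text
t 8.5833 plug in neck [  0.74   0.96 -11.17] cw 50.01311827249595 tilt 2.239130997994674 F neck [-2.99 -0.88  5.08] T neck [-0.5   0.74 -0.05] gap 0.1772236231389977 j6 -0.1494765368830621
```

Call:
send_rows:
  targets:
    - [[0,0.11,0,0,0,-1,0.5],[0.1,0.22,0,0,0,-2,0.5],[0.1,0.22,0,0,0,-2,0.5],[0.1,0.22,0,0,0,-2,0.5]]

```text
time_s: 8.92
tool_pos: [539.0, 158.0, 240.3]
orientation: [[0.531, -0.386, 0.754], [-0.109, 0.852, 0.512], [-0.84, -0.354, 0.411]]
wrist_force: [-8.2, -2.1, 5.8]
finger_gap: 0.176
```

```bash
python3 -c "
from h import *
rep()"
```

```text
t 8.9167 plug in neck [  1.29   0.41 -11.6 ] cw 50.0415777465546 tilt 4.240270564221719 F neck [-3.8  -3.21  9.  ] T neck [-0.58  0.99 -0.09] gap 0.1761155246211815 j6 -0.0976373825240491
```

Contact is now balanced. With the given 30° lean the axis azimuth comes out at about 168°, which agrees with my first two-view fit of 166°. I'll re-anchor the neck frame on this contact and level the plug to it.

```bash
python3 - <<'E'
from h import *
s=robot.state(); p=s['tool_pos']+77*s['orientation'][:,0]
NK['a']=168.; n=neckR()[:,2]; lug=s['tool_pos']+63*s['orientation'][:,0]
C=lug+(-1)*n  # lugs underside 14 above origin; rim z=+1
print(C,neckR()[:,0]); NK['C']=C
open('h.py','a').write(f"\nNK['a']=168.;NK['C']=np.array({C.round(1).tolist()})\n")
print(plan(*tcp(-13,50)))
rep()
E
```

```text
[572.98 151.06 186.51] [ 0.85 -0.16  0.5 ]
[ 0.01 -0.18  0.25 -0.14  2.3   1.69]
t 8.9167 plug in neck [  0.7    0.05 -12.98] cw 50.109615046578924 tilt 2.8528627890142584 F neck [-3.79 -3.72  8.81] T neck [-0.58  0.99 -0.04] gap 0.1761155246211815 j6 -0.0976373825240491
```

Call:
send_rows:
  targets:
    - [[0,-0.1,0.12,0,1.2,0.8,0.5],[0,-0.18,0.25,0,2.3,1.7,0.5],[0,-0.18,0.25,0,2.3,1.7,0.5],[0,-0.18,0.25,0,2.3,1.7,0.5]]

```text
time_s: 9.25
tool_pos: [541.9, 157.9, 242.2]
orientation: [[0.489, -0.401, 0.775], [-0.103, 0.855, 0.508], [-0.866, -0.328, 0.377]]
wrist_force: [-7.9, -0.4, 5.4]
finger_gap: 0.178
```

```bash
python3 -c "
from h import *
rep();print(plan(*tcp(-13,0)))
f={n:cams.grab_frame(n)[:,:,::-1] for n in('side','top')}
for n in f: cv2.imwrite(f'pics/d_{n}.png',f[n])
cv2.imwrite('pics/d.png',crop(f['side'],(295,155),30,30,9))"
```

```text
t 9.25 plug in neck [  0.23   0.26 -12.87] cw 50.14892286276895 tilt 0.05607269926194593 F neck [-3.94 -1.95  8.46] T neck [-0.52  0.89  0.17] gap 0.17827740390181782 j6 -0.1318432866038914
[  0.01   0.    -0.03 -50.15   0.04  -0.04]
```

View pics/d.png

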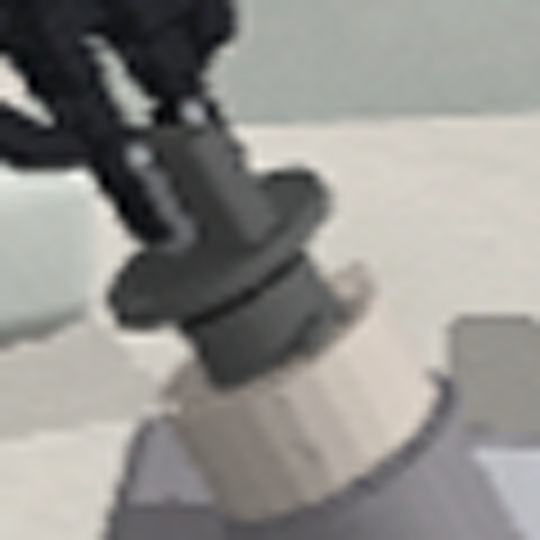

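The plug stands square on the mouth, with the near lug at crop (320,335) resting on the rim and clear of the gap. Now I'll back it off anticlockwise under a light push.

Call:
send_rows:
  targets:
    - [[0,0,0,-6,0,0,0.5],[0,0,0,-12,0,0,0.5],[0,0,0,-18,0,0,0.5],[0,0,0,-24,0,0,0.5],[0,0,0,-30,0,0,0.5],[0,0,0,-36,0,0,0.5],[0,0,0,-41,0,0,0.5],[0.1,0,0,-44,0,0,0.5],[0.1,0,0,-44,0,0,0.5]]

```text
time_s: 10.1
tool_pos: [542.4, 157.8, 238.9]
orientation: [[0.488, -0.828, 0.278], [-0.103, 0.262, 0.96], [-0.867, -0.497, 0.042]]
wrist_force: [0.6, -0.8, -2.9]
finger_gap: 0.177
```

```bash
python3 -c "
from h import *
rep();print(plan(*tcp(-20,0)))"
```

```text
t 10.1 plug in neck [ -1.09   0.32 -15.97] cw 6.088583897527613 tilt 0.11201207419079695 F neck [-0.77 -0.6  -2.89] T neck [ 0.02  0.47 -0.03] gap 0.17693586500355454 j6 -0.9001386420707211
[ 0.4  -0.1  -0.01 -6.09  0.04 -0.1 ]
```

Axial force has gone and z has passed below the rim, so the lugs are in the gaps. I'll push straight in to the thread start.

Call:
send_rows:
  targets:
    - [[0.3,-0.05,0,-3,0,0,0.5],[0.6,-0.1,0,-5,0,0,0.5],[0.9,-0.1,0,-5,0,0,0.5],[1.1,-0.1,0,-5,0,0,0.5],[1.1,-0.1,0,-5,0,0,0.5]]

```text
time_s: 10.52
tool_pos: [548.4, 156.3, 229.4]
orientation: [[0.487, -0.849, 0.207], [-0.103, 0.179, 0.978], [-0.867, -0.498, -0.001]]
wrist_force: [0.2, 0.7, -2.2]
finger_gap: 0.181
```

```bash
python3 -c "
from h import *
rep();print(plan(*tcp(-28,0)))"
```

```text
t 10.5167 plug in neck [ -0.53   0.01 -27.33] cw 1.206584486031801 tilt 0.15923368527623574 F neck [-1.03  0.71 -1.91] T neck [ 0.05  0.48 -0.01] gap 0.1810894403734529 j6 -0.9869871919496064
[ 0.07 -0.03  0.   -1.21  0.01 -0.16]
```

Call:
send_rows:
  targets:
    - [[0.1,0,0,0,0,0,0.5],[0.2,0,0,0,0,0,0.5],[0.2,0,0,0,0,0,0.5]]

```text
time_s: 10.77
tool_pos: [548.8, 156.3, 229.2]
orientation: [[0.487, -0.849, 0.206], [-0.103, 0.179, 0.978], [-0.867, -0.498, -0.0]]
wrist_force: [-7.8, 0.5, 3.2]
finger_gap: 0.176
```

```bash
python3 -c "
from h import *
rep()"
```

```text
t 10.7667 plug in neck [ -0.27   0.12 -27.63] cw 1.197285093246748 tilt 0.1509265967866195 F neck [-5.13 -1.06  6.61] T neck [-0.22  1.03 -0.03] gap 0.17643122563136474 j6 -0.9876999450296621
```

Bottomed at z -27.6, where -28 was expected. Now I'll screw it clockwise at 1.25 mm per 10°.

Call:
send_rows:
  targets:
    - [[0.06,0,0,5,0,0,0.5],[0.12,0,0,10,0,0,0.5],[0.19,0,0,15,0,0,0.5],[0.25,0,0,20,0,0,0.5],[0.31,0,0,25,0,0,0.5],[0.37,0,0,30,0,0,0.5],[0.37,0,0,30,0,0,0.5]]

```text
time_s: 11.35
tool_pos: [550.4, 156.6, 226.3]
orientation: [[0.487, -0.63, 0.604], [-0.102, 0.646, 0.756], [-0.867, -0.43, 0.251]]
wrist_force: [-8.7, 1.9, 4.7]
finger_gap: 0.178
```

```bash
python3 -c "
from h import *
rep()"
```

```text
t 11.35 plug in neck [ -0.43   0.84 -30.85] cw 31.360384562982745 tilt 0.18920840665802124 F neck [-5.33  0.15  8.55] T neck [-0.15  1.23 -0.03] gap 0.17826717212536758 j6 -0.4612920827071799
```

Call:
send_rows:
  targets:
    - [[0.06,0,0,5,0,0,0.5],[0.12,0,0,10,0,0,0.5],[0.19,0,0,15,0,0,0.5],[0.25,0,0,20,0,0,0.5],[0.31,0,0,25,0,0,0.5],[0.37,0,0,30,0,0,0.5],[0.44,0,0,35,0,0,0.5],[0.5,0,0,40,0,0,0.5],[0.5,0,0,40,0,0,0.5]]

```text
time_s: 12.1
tool_pos: [552.3, 155.9, 221.9]
orientation: [[0.486, -0.094, 0.869], [-0.102, 0.981, 0.164], [-0.868, -0.168, 0.467]]
wrist_force: [-11.0, 1.7, 6.5]
finger_gap: 0.178
```

```bash
python3 -c "
from h import *
rep()"
```

```text
t 12.1 plug in neck [ -0.99   0.45 -35.74] cw 71.36970656936995 tilt 0.2304193192389886 F neck [-6.35 -0.48 11.18] T neck [-0.43  1.64 -0.13] gap 0.17773952066449647 j6 0.2369523174600012
```

Call:
send_rows:
  targets:
    - [[0.05,0,0,4,0,0,0.5],[0.1,0,0,8,0,0,0.5],[0.12,0,0,10,0,0,0.5],[0.12,0,0,12,0,0,0.5],[0.12,0,0,12,0,0,0.5]]

```text
time_s: 12.52
tool_pos: [552.3, 155.8, 220.0]
orientation: [[0.484, 0.086, 0.871], [-0.102, 0.994, -0.042], [-0.869, -0.069, 0.49]]
wrist_force: [-12.3, 2.2, 4.9]
finger_gap: 0.177
```

```bash
python3 -c "
from h import *
rep()
f=cams.grab_frame('side')[:,:,::-1]
cv2.imwrite('pics/e.png',crop(f,(295,155),30,30,9))"
```

```text
t 12.5167 plug in neck [ -2.13   0.36 -37.37] cw 83.22024362240202 tilt 0.34270331597614734 F neck [-8.42 -0.2  10.5 ] T neck [-0.29  1.94  0.07] gap 0.17744848077351116 j6 0.4438868199785044
```

View pics/e.png

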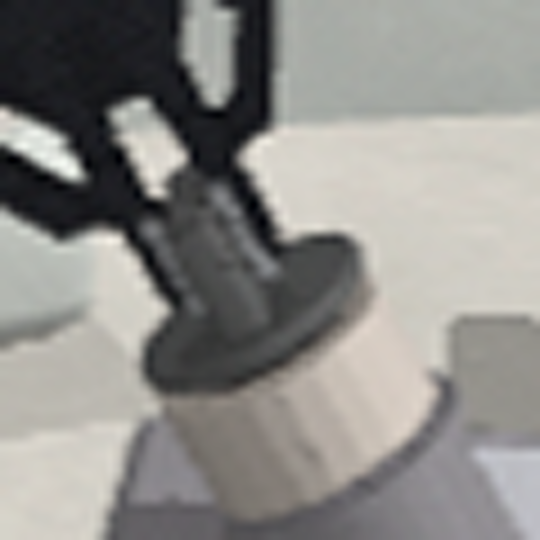

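Call:
send_rows:
  targets:
    - [[0.03,0,-0.1,3,0,0,0.5],[0.03,0,-0.1,5,0,0,0.5],[0.03,0,-0.1,6,0,0,0.5],[0.03,0,-0.1,6,0,0,0.5]]

```text
time_s: 12.9
tool_pos: [552.3, 156.1, 219.0]
orientation: [[0.486, 0.172, 0.857], [-0.102, 0.985, -0.139], [-0.868, -0.02, 0.496]]
wrist_force: [-6.9, 4.2, 3.3]
finger_gap: 0.178
```

```bash
python3 -c "
from h import *
rep()"
```

```text
t 12.9 plug in neck [ -2.47   0.74 -38.17] cw 88.87604656212041 tilt 0.22178887438434744 F neck [-4.88  2.81  6.61] T neck [-0.18  1.37  1.54] gap 0.17807205128036682 j6 0.5452767860805262
```

Torque rose to 1.5 N·m at z -38.2, which is the end stop. I'll relax the twist, release and retreat along the axis.

Call:
send_rows:
  targets:
    - [[-0.1,0,0,-2,0,0,0.5],[-0.1,0,0,-2,0,0,1.8],[-0.1,0,0,-2,0,0,3],[-0.1,0,0,-2,0,0,4.5],[-0.1,0,0,-2,0,0,5],[-0.1,0,0,-2,0,0,5],[-0.1,0,0,-2,0,0,5]]

```text
time_s: 13.48
tool_pos: [553.3, 155.0, 219.8]
orientation: [[0.488, 0.146, 0.861], [-0.103, 0.989, -0.11], [-0.867, -0.036, 0.497]]
wrist_force: [-0.3, -0.3, -0.7]
finger_gap: 0.584
```

```bash
python3 -c "
from h import *
rep()"
```

```text
t 13.4833 plug in neck [ -0.92  -0.24 -38.15] cw 87.16623278069719 tilt 0.09832303539475308 F neck [-0.56 -0.35 -0.45] T neck [-0.02  0.21  0.  ] gap 0.5839428475642321 j6 0.5136839781123468
```

Call:
send_rows:
  targets:
    - [[-2,0,0,0,0,0,5],[-5,0,0,0,0,0,5],[-9,0,0,0,0,0,5],[-13,0,0,0,0,0,5],[-17,0,0,0,0,0,5],[-20,0,0,0,0,0,5],[-20,0,0,0,0,0,5],[-20,0,0,0,0,0,5]]

```text
time_s: 14.15
tool_pos: [455.6, 176.3, 396.4]
orientation: [[0.492, 0.145, 0.858], [-0.1, 0.989, -0.11], [-0.865, -0.032, 0.501]]
wrist_force: [0.1, 0.1, -1.4]
finger_gap: 0.586
```

```bash
python3 -c "
from h import *
rep()
f={n:cams.grab_frame(n)[:,:,::-1] for n in('side','top')}
cv2.imwrite('pics/f.png',np.hstack([crop(f['side'],(295,155),30,25,8),cv2.resize(f['top'][60:300,180:400],(400,480))]))"
```

```text
t 14.15 plug in neck [  1.17   0.51 164.83] cw 87.198679426103 tilt 0.2860228109517846 F neck [-0.58  0.12 -1.24] T neck [-0.01  0.28 -0.02] gap 0.5855538468966656 j6 0.5340500140884864
```

View pics/f.png

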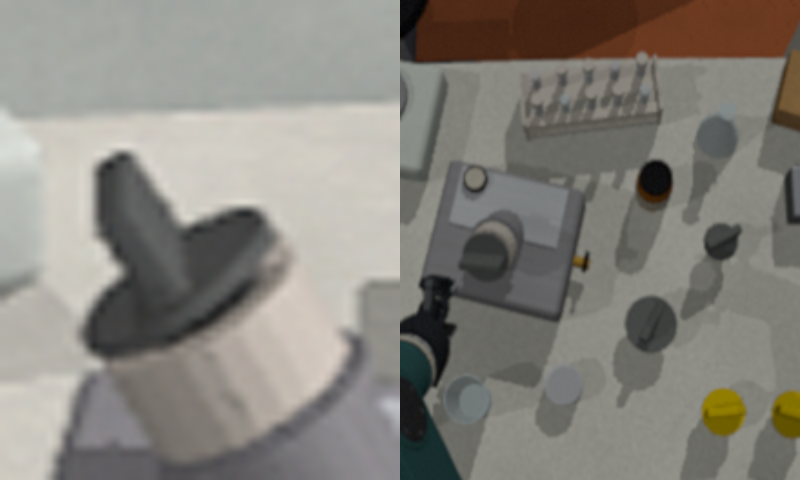

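The plug sits square in the neck. Its flange is just above the rim, and the bar lies about crosswise to the gap line, at top crop (487,258). The other plugs and bystanders look unmoved, and the gripper is clear.

```bash
python3 -c "
from station import workorder
print(workorder.sign_off())"
```

```text
the job is handed in; nothing more can be done
None
```

The tank is closed: the middle plug (flange measured about 77 mm, nominal 80) is screwed home in the neck, released, and the job is handed in. The robot's clock stood at about 14 s of the 48 s allowed.

- **On the rim:** I stood the plug on the rim about 50° clockwise of the gaps. The first contact was on one lug only, because my first estimate of the neck's lean direction was about 6° off. I levelled the plug by the wrist forces before backing it off.
- **Into the thread:** Backed off anticlockwise, it dropped in and bottomed at neck z ≈ -27.6 mm (-28 expected). I then screwed it clockwise until the end stop, with 1.5 N·m at z ≈ -38.2 mm (-38 expected).
- **Angle:** The tool read about 88° of turn, against the thread's 80°. I put the difference down to error in my gap-angle estimate and the twist of the arm and grip against the stop. I did not measure the plug's angle separately.
- **Final checks:** In the last pictures the plug sits square with its flange just above the rim. The gripper is clear, and the other plugs and the bystanders in view look unmoved. I judged this by eye, and the wash bottle was outside that last crop. Sign-off reported no verdict.

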